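# Start the proud wing screw of the stand plate

## Task

One of the three wing screws in the steel stand plate on the lab bench still stands proud. Take the tall, slotted wing-screw driver, set it squarely over that screw's wing and down against the plate before you begin to turn, then turn the screw clockwise (seen from above) by at least an eighth of a turn. Leave the driver standing upright over the screw.

Things in the scene. Friction and masses are not known exactly. Their poses are not given: they have to be found in the camera images.
- driver: Loose wing-screw driver, upright, 102 mm tall, 0.15-0.29 kg. Aluminium bell 60 (x) x 30 (y) x 53 mm high, open below: slot 50 (x) x 20 (y), 46 deep. Neck 16 mm. Black flat handle 68-102 mm up, 44 (x) x 16 (y), gripped across y. Origin: centre of underside; z up, x along slot and handle; a half turn looks the same. The short driver with round bell and round knob is a bystander.
- wing (a point): Top of the proud steel screw's wing, on its axis, turning with it; x along the wing, z up. Wing 40 (x) x 10 (y) x 22 mm high, round-topped; top 40 mm above the plate, 18 mm bare shank below. The two home screws' wings sit on the plate (top 22 mm above it). In the slot it has 5 mm spare each side; the driver turns about 15 deg before bearing on it. Any of the three places can be the proud one.
- screw (a joint): Turn of the proud screw in rad: 0 at the start, growing clockwise seen from above. It resists with about 0.12 N m, stays where it is left, and does not noticeably sink in so small a turn.
- plate: Dark steel stand plate fixed to the bench, 170 (x) by 250 (y) mm, 12 mm thick, with a round rod socket of 34 mm diameter in the middle, its top 53 mm above the bench, on a flange of 44 mm. The screws stand 66 and 99 mm from the middle. Origin: centre of the underside, z up; its top face is 12 mm above the origin.

How it is judged:
By the outcome, as a careful person would: the job done as asked, in the order asked, and still so for the second after the job is handed in, with the robot touching nothing.
It also fails if it takes over 43 s, if anything falls off the work surface, if the arm or the gripper's body presses on something with over 40 N, if the wrist force passes 120 N, or if a joint passes its speed limit or range.

## Robot

A 7-joint arm with a two-finger parallel gripper is mounted at the origin on the work surface. World frame = base frame: x ahead of the robot, y to its left, z up, the work surface at z = 0. Lengths are in m, angles in rad, forces in N, time in s.
With the tool pointing down it reaches from about 0.4 to 0.875 m from the base axis. Payload 19.3 kg.
Tool frame: the origin (TCP) lies on the centre line of the jaws, within the pads' length; the fingertips stand 8 mm ahead of it and the grasp point (between the pads) lies 11 mm behind it; z points along the fingers, y is the line along which they close (so a half turn about z gives the same grasp; the last joint's range is limited). The gripper opens to 85 mm and grips with 20 to 120 N. Pads are 22 mm wide; open, the fingers measure 114 mm over their backs; the gripper's body (76 mm by 85 mm) begins 54 mm behind the grasp point. The pads swing forward as they close: fully open they stand 13 mm farther back than shut.
Start: joints at [1.116, 0.521, -0.036, 1.599, 0.021, 1.021, -0.113], TCP at [0.235, -0.579, 0.239] pointing down, gripper open.
Joint ranges: [-2.91, 2.91], [-0.3, 2.13], [-1.5, 1.42], [0.17, 2.43], [-1.26, 4.41], [0.16, 1.93], [-2.52, 2.52]. Speed limits (rad/s): [1.89, 1.89, 2.39, 2.39, 3.01, 3.01, 3.01].

## Interface

Orientations are given as [roll, pitch, yaw] about the fixed x, y, z axes, in that order (R = Rz(yaw) Ry(pitch) Rx(roll)).
In Python, from workcell import status, grab_frame, camera_params, bot, search_frame, silhouettes gives the robot as it stands.
- The arm moves only by the shell command python3 -m creep 'ROWS' [FORCE]. ROWS is JSON, a list of rows, each a list of 5 numbers: the shift along the tool's x, y, z in units of 60 mm (1.0 is 60 mm), then the turn about the tool's z in units of 8 degrees (1.0 is 8 degrees), then the opening, from 0 (shut) to 1 (fully open). In form: [[x, y, z, twist, hand], ...]. A call has 1 to 5 rows; each row is the pose to reach, as a shift and turn from the pose commanded when the call began, along the tool's axes at that moment; what a row does not reach only later rows make up. A row lasts 1/8 s, in which the tool goes at most 62.5 mm and 10.7 degrees, less where a joint would pass 70% of its speed; a pose out of reach is approached as far as the arm can. A call with a gripper value outside its range is refused whole. The fingers move at their own pace and stop on an object; FORCE is the grip in N (left out, the last holds). Time passes only in rows, so rows that repeat a pose let the fingers close. It gives the time, the measured TCP pose, the force, the opening and the grip force at its end, in the units of the state.
- status.observe(): the state, without advancing time (a new reading comes with each control period).
- grab_frame(name): name is "side" or "top" or "wrist"; returns the picture (400x640x3 uint8, blue, green, red); there is no depth.
- camera_params(name): a dict with "K" (3x3 intrinsics, pixels), "rvec" (rotation vector, rad) and "tvec" (3), from world to camera coordinates, as OpenCV has them; the wrist camera has in their place "tool_from_camera" (4x4, takes a point from camera to tool coordinates, whose origin is the TCP and whose axes are the flange's). Camera axes: x right, y down, z forward; pixel columns grow to the right and rows downward; lengths in m; the calibration is good to about 2 mm. A picture is of the moment at which its call begins: read the wrist's pose just before it. camera_params takes no time and is no camera call.
- bot.job_done(): hands the job in; it is judged then, once.
Trained networks look in the newest picture that a camera, given by its name, has taken for a name from the list of things; names that differ only in an ending like _2 or _b are one class to them, and where a whole thing is asked for, a point or a joint stands for the part that bears it (a point fixed in the world has none). Each returns a list of dicts, best first, with "p" (0 to 1); they miss things now and then, are a little off and sometimes report something else, mostly with a low value. They report only what shows in the picture. A call takes as long as a camera call.
- search_frame(camera, name): "extent" ([left, top, right, bottom] as shares, 0 to 1, of the picture: columns of its width, rows of its height, round what is visible of it).
- silhouettes(camera, name): "mask" (400x640 bool, what is visible of it) and "extent" ([left, top, right, bottom] as shares, 0 to 1, of the picture: columns of its width, rows of its height, round what is visible of it).
The state is a dict: "clock": time; "qpos": joint angles; "qd": joint speeds; "joint_efforts": joint torques, N m; "position": TCP position; "tool_rot": TCP orientation; "force": force on the tool from outside, world axes, zero at the start; "moment": the same for the moment, N m; "grip_width": finger opening in m; "finger_force": force on a finger pad.
Only numpy, scipy, OpenCV 4.12 (cv2) and the standard library are available. Lean on these libraries where they do the work, as an engineer would, in place of code of your own. Each camera call takes 0.05 s, during which the arm holds its last target. There are 200 camera calls.

## Working session

There is one attempt and no reset: what is moved stays moved. The work goes in short steps, Python scripts to look and compute and a shell command to move; the robot and the scene stay as the last step left them, time stands still between calls to the robot, and variables do not carry over. Pictures are saved under pics/ and viewed, at most 10 in all, crops included, and the job is handed in when it is done.

```bash
mkdir -p pics
python3 - <<'E'
from workcell import status, grab_frame, camera_params, search_frame, silhouettes
import cv2,numpy as np
print(status.observe())
for c in ["side","top"]:
    im=grab_frame(c); cv2.imwrite(f"pics/{c}0.png",im)
    p=camera_params(c);print(c,p)
    for n in ["driver","wing","plate"]:
        for d in search_frame(c,n)[:4]: print(c,n,round(d["p"],2),np.round(np.array(d["extent"])*[640,400,640,400],1))
E
```

```text
{'clock': 0.0, 'qpos': array([ 1.11581226,  0.52202185, -0.0363382 ,  1.59996587,  0.02118961,
        1.0210749 , -0.11281871]), 'qd': array([ 4.93569444e-04,  3.54802478e-05,  1.07603543e-04, -5.96933862e-04,
        1.38486035e-03, -4.45512164e-04,  1.31856566e-03]), 'joint_efforts': array([-7.57408034e-04, -9.27109337e+01,  1.97939247e+00, -3.69930875e+01,
        1.76748162e-02,  8.22550384e-03, -2.44388156e-05]), 'position': array([ 0.23446302, -0.57902888,  0.2387358 ]), 'tool_rot': array([-3.14050890e+00,  6.13073798e-05,  3.84758580e-01]), 'force': array([-0.83576753,  0.07410226, -0.07971148]), 'moment': array([ 0.03780006, -0.02518726, -0.02514091]), 'finger_force': 0.0, 'grip_width': 0.08522212126694756}
side {'K': array([[414.14334929,   0.        , 326.47611048],
       [  0.        , 414.14334929, 194.2190682 ],
       [  0.        ,   0.        ,   1.        ]]), 'rvec': array([ 2.22109393, -0.14572772,  0.07894296]), 'tvec': array([-0.53375165,  0.12113205,  0.84608408])}
side wing 0.55 [310.5 227.9 328.5 249.4]
side plate 0.8 [270.8 230.3 380.8 344.9]
top {'K': array([[428.38909292,   0.        , 315.20181906],
       [  0.        , 428.38909292, 191.9158186 ],
       [  0.        ,   0.        ,   1.        ]]), 'rvec': array([ 2.14669475, -2.09495031,  0.13563215]), 'tvec': array([0.04616129, 0.56264134, 0.83719572])}
top driver 0.65 [191.5 203.7 214.  235.7]
top wing 0.69 [363.2 207.1 374.7 222.9]
top plate 0.84 [343.  153.  481.7 270.5]
```

View pics/top0.png

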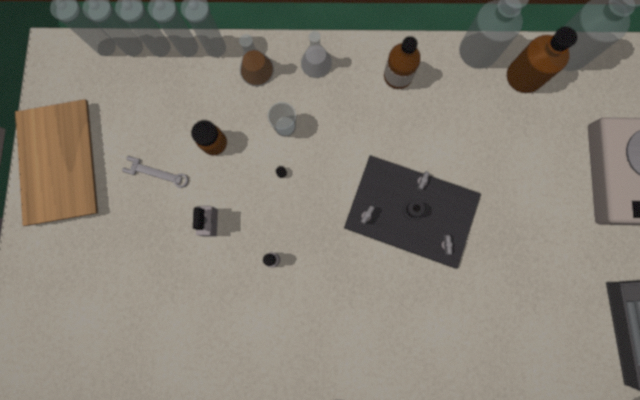

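View pics/side0.png

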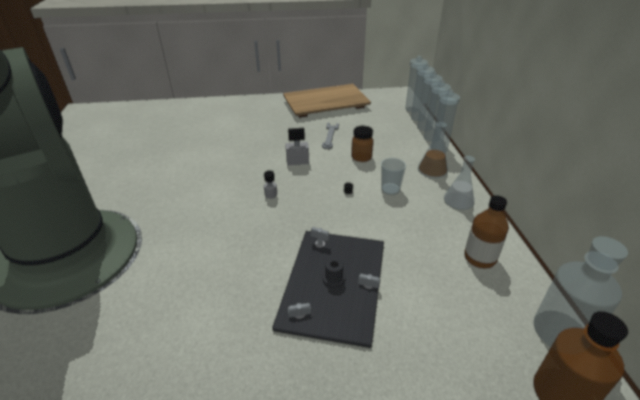

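The top view shows the tall driver at about (203,220) with the black handle at (198,218). The plate is centred near (415,210), with wings at (367,214), (424,180) and (448,245). In the side view the wing at (320,238) looks the proudest. I'll check that by triangulating.

```bash
cat > h.py <<'E'
import cv2,numpy as np
from scipy.spatial.transform import Rotation as Rn
from workcell import status, grab_frame, camera_params, search_frame, silhouettes
S=np.array([640,400,640,400])
def cam(c,st=None):
    p=camera_params(c);K=p["K"]
    if c!="wrist": return K,cv2.Rodrigues(p["rvec"])[0],np.array(p["tvec"])
    T=np.eye(4);T[:3,:3]=Rn.from_euler("xyz",st["tool_rot"]).as_matrix();T[:3,3]=st["position"]
    M=np.linalg.inv(T@p["tool_from_camera"]);return K,M[:3,:3],M[:3,3]
def proj(C,X): 
    K,R,t=C;q=(np.atleast_2d(X)@R.T+t)@K.T;return q[:,:2]/q[:,2:]
def onz(C,uv,z):
    K,R,t=C;uv=np.atleast_2d(uv);d=np.c_[uv,np.ones(len(uv))]@np.linalg.inv(K).T@R;o=-R.T@t
    return o+d*((z-o[2])/d[:,2])[:,None]
def tri(C1,a,C2,b):
    P=[C[0]@np.c_[C[1],C[2]] for C in (C1,C2)]
    X=cv2.triangulatePoints(P[0],P[1],np.float64(a).reshape(2,1),np.float64(b).reshape(2,1))[:,0];X=X[:3]/X[3]
    return X,np.linalg.norm(proj(C1,X)-a),np.linalg.norm(proj(C2,X)-b)
E
python3 - <<'E'
from h import *
T,S_=cam("top"),cam("side")
for n,a,b in [("A",(367,214),(320,238)),("B",(424,180),(369,281)),("C",(448,244),(299,311)),("A2",(367,214),(299,311)),("sock",(417,208),(334,264)),("handle",(198,218),(296,133))]:
    print(n,[np.round(v,3) for v in tri(T,a,S_,b)])
for c in("top","side"):
    grab_frame(c)
    for n in("plate","driver","wing"):
        for d in silhouettes(c,n)[:2]:
            m=d["mask"];ys,xs=np.nonzero(m);print(c,n,d["p"],m.sum(),xs.mean(),ys.mean())
            if n=="plate":
                r=cv2.convexHull(np.argwhere(m)[:,::-1].astype(np.int32))
                w=onz(cam(c),r[:,0].astype(float),.012)[:,:2].astype(np.float32)
                print(cv2.minAreaRect(w*1000))
E
```

```text
A [array([ 0.519, -0.049,  0.026]), np.float64(0.427), np.float64(0.466)]
B [array([ 0.596, -0.169,  0.021]), np.float64(0.217), np.float64(0.266)]
C [array([ 0.462, -0.217,  0.019]), np.float64(0.306), np.float64(0.393)]
A2 [array([ 0.506, -0.069, -0.172]), np.float64(14.474), np.float64(17.474)]
sock [array([ 0.532, -0.147,  0.052]), np.float64(0.101), np.float64(0.119)]
handle [array([0.497, 0.288, 0.086]), np.float64(0.227), np.float64(0.184)]
top plate 0.92 8957 413.11800826169474 210.927096125935
((532.4794311523438, -145.8198699951172), (249.03671264648438, 171.5009307861328), 71.4394760131836)
top driver 0.87 763 204.96985583224117 219.5386631716907
top wing 0.68 126 367.04761904761904 213.96825396825398
side driver 0.85 691 296.9551374819103 147.08683068017365
side wing 0.8 232 319.6163793103448 236.40086206896552
```

```bash
cat >> h.py <<'E'
def rows(x,y,z,yawdeg):
    s=status.observe();R=Rn.from_euler("xyz",s["tool_rot"]).as_matrix();d=R.T@(np.array([x,y,z])-s["position"])/.06
    t=(np.rad2deg(s["tool_rot"][2])-yawdeg+180)%360-180
    print("clock",round(s["clock"],2),"pos",s["position"].round(4),"rot",np.rad2deg(s["tool_rot"]).round(2),"F",s["force"].round(1),"grip",round(s["grip_width"],4),round(s["finger_force"],1),"\nSHIFT",d.round(3),"TWIST",round(t/8,3))
E
python3 -c "
from h import *
print(camera_params('wrist'))
rows(.47,-.07,.239,0)"
```

```text
{'K': array([[289.41193035,   0.        , 318.33787183],
       [  0.        , 289.41193035, 196.15012625],
       [  0.        ,   0.        ,   1.        ]]), 'tool_from_camera': array([[-1.04172881e-03, -9.48608272e-01, -3.16451042e-01,
         8.15140382e-02],
       [ 9.99999046e-01, -1.27510172e-03,  5.30395524e-04,
        -7.29163723e-05],
       [-9.06644848e-04, -3.16450187e-01,  9.48608695e-01,
        -1.34679337e-01],
       [ 0.00000000e+00,  0.00000000e+00,  0.00000000e+00,
         1.00000000e+00]])}
clock 0.8 pos [ 0.2346 -0.5793  0.2393] rot [-180.      0.     22.04] F [ 0.1 -0.  -0.8] grip 0.0854 0.0 
SHIFT [ 6.823e+00 -6.395e+00  5.000e-03] TWIST 2.756
```

```bash
python3 -m creep '[[0.7,-0.65,0,0.5,1],[1.4,-1.3,0,1,1],[2.1,-1.95,0,1.5,1],[2.8,-2.6,0,2,1],[3.4,-3.2,0,2.75,1]]' && python3 -c "
from h import *
rows(.47,-.07,.239,0)"
```

```text
clock: 1.42
position: [0.3524, -0.3229, 0.2395]
tool_rot: [3.141, -0.001, -0.001]
force: [0.7, -0.3, 0.1]
grip_width: 0.0856
finger_force: 0.0
clock 1.43 pos [ 0.3524 -0.3229  0.2395] rot [ 1.7999e+02 -3.0000e-02 -8.0000e-02] F [ 0.7 -0.3  0.1] grip 0.0856 0.0 
SHIFT [ 1.954 -4.218  0.009] TWIST -0.011
```

```bash
python3 -m creep '[[0.4,-0.9,0,0,1],[0.8,-1.8,0,0,1],[1.3,-2.7,0,0,1],[1.7,-3.5,0,0,1],[1.95,-4.2,0,0,1]]'
python3 - <<'E'
from h import *
st=status.observe();im=grab_frame("wrist");C=cam("wrist",st)
cv2.imwrite("pics/w1.png",im)
for d in silhouettes("wrist","wing")[:3]:
    m=d["mask"];ys,xs=np.nonzero(m);print(d["p"],m.sum(),xs.mean(),ys.mean(),d["extent"]*S)
    uv=np.c_[xs,ys].astype(float);w=onz(C,uv,.048)
    c=w.mean(0);ev,V=np.linalg.eigh(np.cov(w[:,:2].T));print(c,np.sqrt(ev),np.rad2deg(np.arctan2(V[1,1],V[0,1])), cv2.minAreaRect((w[:,:2]*1000).astype(np.float32)))
rows(.47,-.07,.239,0)
E
```

```text
clock: 2.05
position: [0.4693, -0.0706, 0.2395]
tool_rot: [-3.141, -0.001, 0.002]
force: [0.9, -0.1, 0.2]
grip_width: 0.0853
finger_force: 0.0
0.55 425 299.0776470588235 131.76 [287.488 116.12  310.976 150.6  ]
[ 0.51719049 -0.04924012  0.048     ] [0.00403582 0.0103786 ] 147.61134103159722 ((517.0401611328125, -48.74905776977539), (17.62978744506836, 39.11527633666992), 44.251956939697266)
clock 2.15 pos [ 0.4698 -0.0682  0.2394] rot [-1.7992e+02 -5.0000e-02  3.8000e-01] F [ 0.8 -2.1 -0.1] grip 0.0858 0.0 
SHIFT [0.003 0.03  0.007] TWIST 0.048
```

View pics/w1.png

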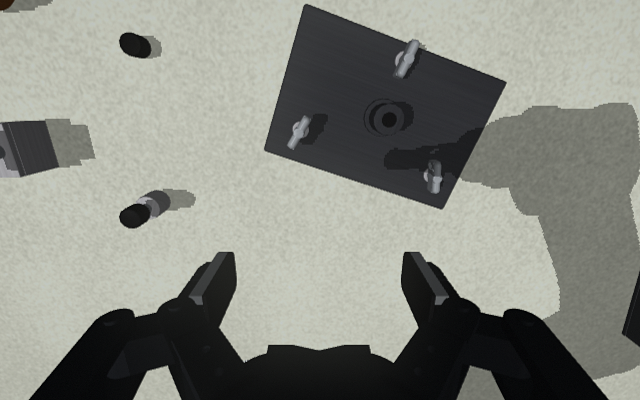

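The wing at (299,131) throws a detached shadow, which supports it being the proud one. The tall driver is at the left edge, and the other two wings sit close to their shadows. I'll go lower for a better measurement.

```bash
python3 -m creep '[[0,0,0.8,0,1],[0,-0.25,1.6,0,1],[0,-0.25,1.6,0,1],[0,-0.25,1.6,0,1]]'
python3 - <<'E'
from h import *
st=status.observe();im=grab_frame("wrist");C=cam("wrist",st)
print(np.rad2deg(st["tool_rot"]),st["position"])
for d in silhouettes("wrist","wing")[:3]:
    m=d["mask"];ys,xs=np.nonzero(m);print(d["p"],m.sum(),xs.mean(),ys.mean(),d["extent"]*S)
    w=onz(C,np.c_[xs,ys].astype(float),.048);print(w.mean(0),cv2.minAreaRect((w[:,:2]*1000).astype(np.float32)))
    cv2.drawContours(im,cv2.findContours(m.astype(np.uint8),0,2)[0],-1,(0,0,255),1)
u,v=proj(C,[.518,-.049,.045])[0].astype(int)
c=im[max(0,v-70):v+70,u-90:u+90];cv2.imwrite("pics/w2.png",cv2.resize(c,None,fx=4,fy=4,interpolation=2));print(u-90,max(0,v-70))
E
```

```text
clock: 2.65
position: [0.4691, -0.0583, 0.1447]
tool_rot: [3.141, -0.001, 0.0]
force: [0.9, 0.8, 0.5]
grip_width: 0.0853
finger_force: 0.0
[ 1.79981273e+02 -6.42635368e-02  2.45468581e-02] [ 0.46905153 -0.05833086  0.14472706]
0.74 737 306.43962008141114 142.74219810040705 [291.776 119.    322.176 169.2  ]
[ 0.51811433 -0.04887562  0.048     ] ((517.0974731445312, -48.678436279296875), (17.435935974121094, 38.83531188964844), 72.477783203125)
216 72
```

View pics/w2.png

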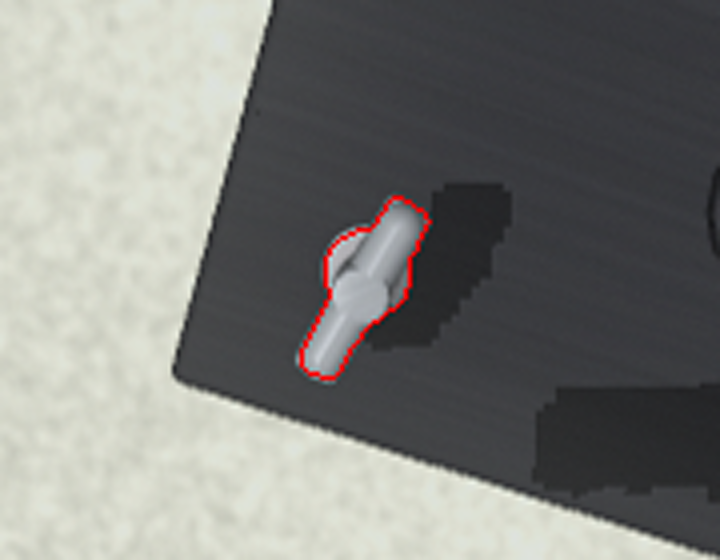

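The picture shows the proud wing: its ends are near (319,124) and (296,164) in the full frame, with the top hub at (306,146).

Run:
```python
from h import *
st=status.observe();C=cam("wrist",st)
e=onz(C,[(319,123.75),(296,164.5)],.044);print(e,e.mean(0),np.linalg.norm(e[0]-e[1]),np.rad2deg(np.arctan2(*(e[0]-e[1])[1::-1])))
print(onz(C,(306,146.25),.052))
# full-model check: top & side
for c in("top","side"):print(c,proj(cam(c),[.517,-.049,.044]))
rows(.43,.285,.2,0)
```

```text
[[ 0.53299514 -0.05901738  0.044     ]
 [ 0.50016907 -0.03994452  0.044     ]] [ 0.51658211 -0.04948095  0.044     ] 0.03796478474356353 -30.157779885202384
[[ 0.51642146 -0.04878028  0.052     ]]
top [[367.89752557 214.67794218]]
side [[319.24555725 231.80920666]]
clock 2.75 pos [ 0.4693 -0.0584  0.1451] rot [ 1.7998e+02 -1.5000e-01 -0.0000e+00] F [ 0.8 -0.3 -0. ] grip 0.0858 0.0 
SHIFT [-0.654 -5.723 -0.919] TWIST -0.001
```

```bash
python3 -m creep '[[0,-0.4,-0.9,0,1],[-0.2,-1.4,-0.9,0,1],[-0.4,-2.4,-0.9,0,1],[-0.5,-3.4,-0.9,0,1],[-0.6,-4.4,-0.9,0,1]]' >/dev/null; python3 -m creep '[[-0.05,-0.7,0,0,1],[-0.05,-1.3,0,0,1],[-0.05,-1.3,0,0,1],[-0.05,-1.3,0,0,1]]'
python3 - <<'E'
from h import *
st=status.observe();im=grab_frame("wrist");C=cam("wrist",st)
print(np.rad2deg(st["tool_rot"]),st["position"])
for d in silhouettes("wrist","driver")[:3]:
    m=d["mask"];ys,xs=np.nonzero(m);print(d["p"],m.sum(),xs.mean(),ys.mean(),d["extent"]*S)
    cv2.drawContours(im,cv2.findContours(m.astype(np.uint8),0,2)[0],-1,(0,0,255),1)
u,v=proj(C,[.497,.288,.08])[0].astype(int)
a,b=max(0,v-75),max(0,u-100)
c=im[a:v+75,b:u+100];cv2.imwrite("pics/w3.png",cv2.resize(c,None,fx=4,fy=4,interpolation=2));print(b,a)
E
```

```text
clock: 3.88
position: [0.4297, 0.2835, 0.1982]
tool_rot: [-3.141, -0.001, -0.0]
force: [-0.5, -1.0, -0.5]
grip_width: 0.0854
finger_force: 0.0
[-1.79991742e+02 -6.83252878e-02 -7.45279654e-04] [0.42966935 0.28348298 0.19820217]
0.62 2094 315.5826170009551 115.75501432664757 [298.88   87.8   331.712 152.48 ]
212 42
```

View pics/w3.png

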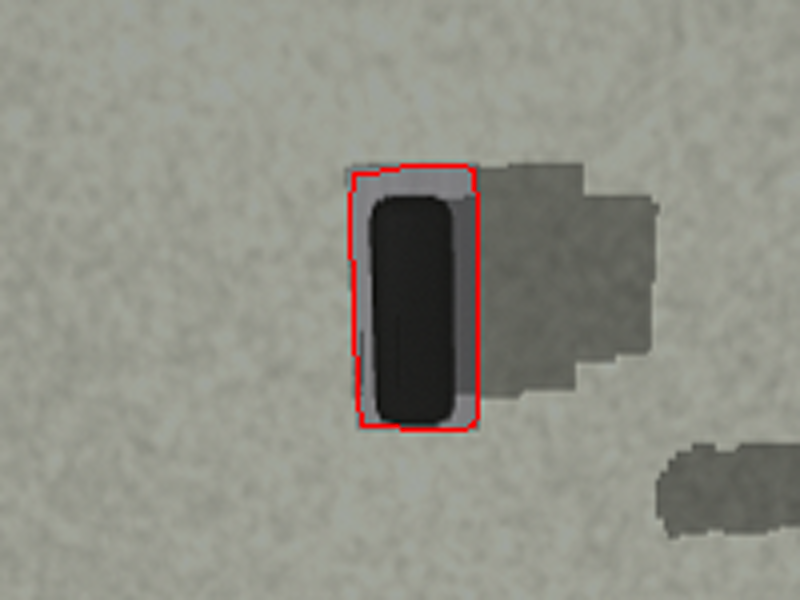

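The handle top spans about x 371–456 and y 195–424 in the crop. The bell outline agrees with the driver mask.

Run:
```python
from h import *
st=status.observe();C=cam("wrist",st);o=np.array([212,42])
f=lambda u,v,z:onz(C,o+np.array([u,v])/4-.4,z)[0]
a,b=f(411.5,195,.102),f(416,424,.102);print(a,b,(a+b)/2,np.linalg.norm(a-b),np.rad2deg(np.arctan2(*(a-b)[1::-1])))
print("w",f(373,310,.102)-f(454,310,.102))
a,b=f(348,163,.053),f(478,163,.053);print("bell far edge",a,b); a,b=f(358,428,.053),f(480,428,.053);print("bell near",a,b)
```

```text
[0.51783869 0.28587111 0.102     ] [0.47504676 0.28523448 0.102     ] [0.49644273 0.28555279 0.102     ] 0.042796661966234384 0.8523374048112299
w [2.94446510e-05 1.56236448e-02 0.00000000e+00]
bell far edge [0.52608691 0.30069025 0.053     ] [0.52603497 0.27142292 0.053     ]
bell near [0.46647351 0.29966765 0.053     ] [0.46641522 0.27021989 0.053     ]
```

```bash
python3 -c "
from h import *
print(status.observe()['qpos'].round(3))
rows(.4963,.2855,.13,0.9)
rows(.4963,.2855,.076,0.9)"
```

```text
[-0.485  0.411 -0.277  1.921  0.15   0.829 -2.413]
clock 3.98 pos [0.4296 0.2831 0.1979] rot [ 1.7999e+02 -5.0000e-02 -4.0000e-02] F [0.  1.  0.1] grip 0.0854 0.0 
SHIFT [ 1.11  -0.04   1.133] TWIST -0.118
clock 3.98 pos [0.4296 0.2831 0.1979] rot [ 1.7999e+02 -5.0000e-02 -4.0000e-02] F [0.  1.  0.1] grip 0.0854 0.0 
SHIFT [ 1.11  -0.041  2.033] TWIST -0.118
```

```bash
python3 -m creep '[[0.25,0,0,-1.3,1],[0.5,0,0,-2.6,1],[0.75,0,0,-3.9,1],[1.1,-0.04,0,-5.2,1],[1.1,-0.04,0,-6.5,1]]' >/dev/null
for i in 1 2; do python3 -m creep '[[0,0,0,-1.3,1],[0,0,0,-2.6,1],[0,0,0,-3.9,1],[0,0,0,-5.2,1],[0,0,0,-6.5,1]]' ; done
python3 -m creep '[[0,0,0,-1.3,1],[0,0,0,-2.6,1],[0,0,0,-3.1,1],[0,0,0,-3.1,1]]'
python3 -c "
from h import *
print(status.observe()['qpos'].round(3))
rows(.4963,.2855,.13,180.9)
rows(.4963,.2855,.076,180.9)"
```

```text
clock: 5.22
position: [0.4956, 0.2855, 0.1976]
tool_rot: [3.141, 0.001, 1.82]
force: [-0.1, -0.0, -0.5]
grip_width: 0.0852
finger_force: 0.0
clock: 5.85
position: [0.4956, 0.2855, 0.1976]
tool_rot: [-3.141, 0.001, 2.728]
force: [0.7, -0.6, 0.7]
grip_width: 0.0852
finger_force: 0.0
clock: 6.35
position: [0.4955, 0.2856, 0.1973]
tool_rot: [-3.141, 0.0, -3.129]
force: [-0.2, -0.5, -0.8]
grip_width: 0.0852
finger_force: 0.0
[ 0.048  0.677 -1.011  1.75   0.644  1.086  0.402]
clock 6.35 pos [0.4955 0.2856 0.1973] rot [-1.7997e+02  1.0000e-02 -1.7926e+02] F [-0.2 -0.5 -0.8] grip 0.0852 0.0 
SHIFT [-0.013 -0.002  1.122] TWIST -0.02
clock 6.35 pos [0.4955 0.2856 0.1973] rot [-1.7997e+02  1.0000e-02 -1.7926e+02] F [-0.2 -0.5 -0.8] grip 0.0852 0.0 
SHIFT [-1.300e-02 -1.000e-03  2.022e+00] TWIST -0.02
```

```bash
python3 -m creep '[[-0.013,0,0.7,0,1],[-0.013,0,1.4,0,1],[-0.013,0,1.8,0,0.8],[-0.013,0,2.0,0,0.6],[-0.013,0,2.0,0,0.4]]' 60
python3 -m creep '[[0,0,0,0,0],[0,0,0,0,0],[0,0,0,0,0],[0,0,0,0,0],[0,0,0,0,0]]' 60
python3 - <<'E'
from h import *
grab_frame("top");grab_frame("side")
rows(.4963,.2855,.18,180.9)
E
```

```text
clock: 6.98
position: [0.496, 0.2869, 0.0775]
tool_rot: [3.142, 0.0, -3.127]
force: [-0.3, -0.9, 0.7]
grip_width: 0.0348
finger_force: 0.0
clock: 7.6
position: [0.4965, 0.2872, 0.0785]
tool_rot: [3.141, 0.002, -3.127]
force: [-0.6, -1.0, 7.5]
grip_width: 0.0152
finger_force: 59.1
clock 7.7 pos [0.4965 0.2872 0.0785] rot [ 1.7996e+02  9.0000e-02 -1.7917e+02] F [-0.1 -1.1  7.9] grip 0.0153 59.1 
SHIFT [ 0.    -0.026 -1.692] TWIST -0.009
```

```bash
python3 -m creep '[[0,0,-0.3,0,0],[0,0,-0.8,0,0],[0,0,-1.3,0,0],[0,0,-1.7,0,0],[0,0,-1.7,0,0]]'
python3 - <<'E'
from h import *
st=status.observe();R=Rn.from_euler("xyz",st["tool_rot"]).as_matrix()
ims=[]
for c in("side","wrist"):
    im=grab_frame(c);C=cam(c,st)
    d=silhouettes(c,"driver");print(c,[(x["p"],x["extent"]*S) for x in d[:2]])
    base=st["position"]-[0,0,.0785]
    u,v=proj(C,base+[0,0,.05])[0].astype(int);print(u,v)
    a,b=max(0,v-50),max(0,u-60);k=im[a:a+100,b:b+120] if c=="side" else im[:,120:520]
    ims.append(cv2.resize(k,(480,400)))
cv2.imwrite("pics/g.png",np.hstack(ims)[:, :800] if 0 else cv2.resize(np.hstack(ims),(800,333)))
rows(.5165,-.049,.18,150)
E
```

```text
clock: 8.32
position: [0.4965, 0.2872, 0.1818]
tool_rot: [3.14, 0.003, -3.127]
force: [0.5, -0.1, -2.6]
grip_width: 0.0155
finger_force: 59.0
side [(0.57, array([280.576,  89.6  , 307.712, 132.48 ]))]
294 109
wrist [(0.89, array([290.624, 173.   , 344.576, 327.8  ]))]
318 236
clock 8.53 pos [0.4957 0.2864 0.1788] rot [-1.7997e+02 -4.0000e-02 -1.7916e+02] F [ 0.6 -0.5 -1.9] grip 0.0148 59.0 
SHIFT [-0.265 -5.595 -0.017] TWIST 3.856
```

View pics/g.png

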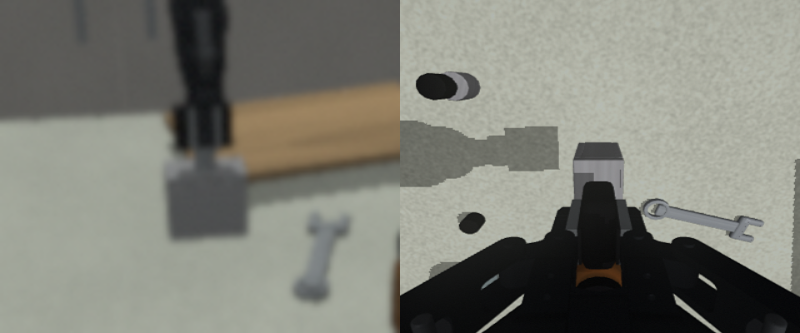

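The driver hangs upright in the jaws. In the wrist view its lower front edge is at about row 171, columns 298–340. I'll check that against the expected hold.

Run:
```python
from h import *
T=camera_params("wrist");M=np.linalg.inv(T["tool_from_camera"]);C=(T["K"],M[:3,:3],M[:3,3])
for x in(.03,.033,.027):print(proj(C,[[x,.015,.0785],[x,-.015,.0785],[x,.015,.0255],[x,-.015,.0255]]).round(1).tolist())
grab_frame("wrist");m=silhouettes("wrist","driver")[0]["mask"]
for r in range(170,206,4):
    x=np.nonzero(m[r])[0];print(r,x.min() if len(x) else None,x.max() if len(x) else None)
```

```text
[[338.4, 171.1], [298.6, 171.1], [344.3, 192.5], [292.6, 192.5]]
[[338.4, 167.2], [298.5, 167.2], [344.4, 187.5], [292.5, 187.5]]
[[338.3, 174.9], [298.7, 175.0], [344.1, 197.3], [292.8, 197.4]]
170 327 330
174 299 337
178 298 339
182 297 341
186 296 342
190 294 343
194 294 343
198 294 343
202 294 343
```

```bash
python3 -m creep '[[0,-0.6,-0.4,0,0],[0,-1.4,-0.5,0.5,0],[-0.1,-2.2,-0.5,1,0],[-0.1,-3,-0.5,1.5,0],[-0.2,-3.8,-0.5,2,0]]' >/dev/null; python3 -m creep '[[0,-0.8,0,0.8,0],[0,-1.5,0,1.5,0],[0,-1.7,0,1.8,0],[0,-1.7,0,1.8,0],[0,-1.7,0,1.8,0]]'
python3 - <<'E'
from h import *
print(status.observe()['qpos'].round(3))
rows(.5165,-.049,.155,150)
E
```

```text
clock: 9.88
position: [0.4849, -0.0382, 0.2093]
tool_rot: [3.141, -0.0, 2.629]
force: [-0.1, 0.4, -1.8]
grip_width: 0.0149
finger_force: 59.2
[ 0.686  0.491 -0.963  1.954  0.494  0.952  0.538]
clock 9.88 pos [ 0.4849 -0.0382  0.2093] rot [ 1.7996e+02 -1.0000e-02  1.5060e+02] F [-0.1  0.4 -1.8] grip 0.0149 59.2 
SHIFT [-0.548  0.101  0.905] TWIST 0.076
```

```bash
python3 -m creep '[[-0.3,0.05,0.3,0.08,0],[-0.55,0.1,0.6,0.08,0],[-0.55,0.1,0.9,0.08,0],[-0.55,0.1,0.9,0.08,0],[-0.55,0.1,0.9,0.08,0]]' >/dev/null
python3 - <<'E'
from h import *
rows(.5165,-.049,.09,150)
st=status.observe()
ims=[]
for c in("side","top","wrist"):
    im=grab_frame(c);C=cam(c,st)
    for d in silhouettes(c,"wing")[:1]: 
        ys,xs=np.nonzero(d["mask"]);print(c,d["p"],xs.mean(),ys.mean(),d["extent"]*S, "expect top",proj(C,[.5165,-.049,.052]))
    u,v=proj(C,[.5165,-.049,.07])[0].astype(int);a,b=max(0,v-50),max(0,u-50)
    ims.append(cv2.resize(im[a:a+100,b:b+100],(260,260)) if c!="wrist" else cv2.resize(im[80:300,200:440],(260,260)))
cv2.imwrite("pics/p.png",np.hstack(ims))
E
```

```text
clock 10.5 pos [ 0.5161 -0.05    0.1558] rot [1.7999e+02 1.0000e-02 1.4987e+02] F [-0.3  0.3 -1.8] grip 0.0152 59.2 
SHIFT [0.002 0.017 1.097] TWIST -0.017
side 0.67 320.0492957746479 236.13028169014083 [308.8   227.48  332.096 251.28 ] expect top [[318.97642145 228.89044453]]
```

View pics/p.png

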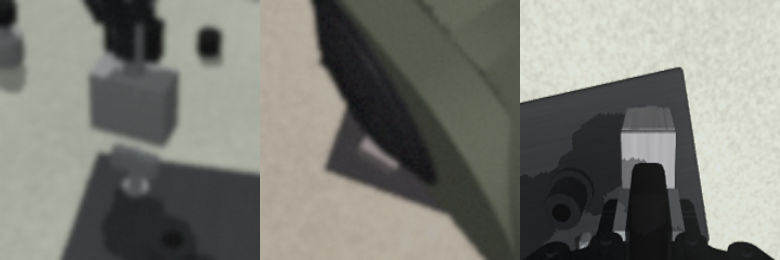

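The driver is centred above the proud wing and lined up with it, so I'll lower it gently.

```bash
python3 -m creep '[[0,0.01,0.15,0,0],[0,0.01,0.3,0,0],[0,0.01,0.45,0,0],[0,0.01,0.55,0,0],[0,0.01,0.55,0,0]]' 
python3 -m creep '[[0,0,0.1,0,0],[0,0,0.2,0,0],[0,0,0.3,0,0],[0,0,0.4,0,0],[0,0,0.4,0,0]]'; python3 -c "
from h import *
rows(.5165,-.049,.0905,150);print(status.observe()['moment'])"
```

```text
clock: 11.42
position: [0.5164, -0.0499, 0.1218]
tool_rot: [-3.141, -0.001, 2.615]
force: [-0.5, 0.5, -1.4]
grip_width: 0.015
finger_force: 59.2
clock: 12.05
position: [0.5163, -0.05, 0.0978]
tool_rot: [-3.141, -0.001, 2.615]
force: [-0.5, 0.2, -1.3]
grip_width: 0.0153
finger_force: 59.2
clock 12.05 pos [ 0.5163 -0.05    0.0978] rot [-1.7999e+02 -4.0000e-02  1.4981e+02] F [-0.5  0.2 -1.3] grip 0.0153 59.2 
SHIFT [0.006 0.016 0.122] TWIST -0.024
[-0.0618722   0.04276434  0.0084662 ]
```

No contact yet. I'll seat it in small steps until the force shows the plate.

```bash
python3 -m creep '[[0,0.01,0.05,0,0],[0,0.01,0.1,0,0],[0,0.01,0.1,0,0]]'; python3 -m creep '[[0,0,0.025,0,0],[0,0,0.025,0,0]]';  python3 -m creep '[[0,0,0.025,0,0],[0,0,0.025,0,0]]'
```

```text
clock: 12.42
position: [0.5168, -0.0495, 0.0921]
tool_rot: [-3.141, -0.0, 2.615]
force: [-0.3, 0.1, -2.0]
grip_width: 0.0152
finger_force: 59.2
clock: 12.68
position: [0.5168, -0.0495, 0.0907]
tool_rot: [-3.142, -0.0, 2.615]
force: [-0.2, 0.3, -2.5]
grip_width: 0.015
finger_force: 59.2
clock: 12.92
position: [0.5171, -0.0495, 0.0904]
tool_rot: [-3.141, 0.001, 2.615]
force: [-7.4, -1.3, 26.8]
grip_width: 0.0154
finger_force: 63.4
```

```bash
python3 -m creep '[[0,0,-0.01,0,0],[0,0,-0.01,0,0]]'; python3 -m creep '[[0,0,0,0.7,0],[0,0,0,1.4,0],[0,0,0,2.1,0],[0,0,0,2.8,0],[0,0,0,2.8,0]]'; python3 -c "
from h import *
print(status.observe()['moment'])"
```

```text
clock: 13.18
position: [0.517, -0.0495, 0.0905]
tool_rot: [-3.141, 0.001, 2.615]
force: [-3.8, 0.1, 11.4]
grip_width: 0.0154
finger_force: 61.3
clock: 13.8
position: [0.5174, -0.0494, 0.0905]
tool_rot: [3.141, 0.001, 2.222]
force: [-1.1, -0.5, 6.5]
grip_width: 0.0155
finger_force: 60.5
[-0.02656646  0.03255654 -0.0491226 ]
```

```bash
python3 -m creep '[[0,0,0,0.7,0],[0,0,0,1.4,0],[0,0,0,2.1,0],[0,0,0,2.8,0],[0,0,0,3.5,0]]'; python3 -c "
from h import *
print(status.observe()['moment'])"; python3 -m creep '[[0,0,0,0.7,0],[0,0,0,1.4,0],[0,0,0,2.1,0],[0,0,0,2.8,0],[0,0,0,3.5,0]]'; python3 -c "
from h import *
print(status.observe()['moment'],status.observe()['qpos'])
rows(.5165,-.049,.0905,150)"
```

```text
clock: 14.42
position: [0.5169, -0.0497, 0.0905]
tool_rot: [3.141, 0.001, 1.732]
force: [-4.7, -1.5, 11.1]
grip_width: 0.0147
finger_force: 61.2
[-0.32814471  1.00517583  0.30643311]
clock: 15.05
position: [0.5166, -0.0495, 0.0905]
tool_rot: [3.142, 0.001, 1.243]
force: [-5.2, 0.2, 13.2]
grip_width: 0.0153
finger_force: 61.5
[0.03841799 1.44373895 0.2688721 ] [ 0.32143418  0.60978247 -0.46005369  1.97732713  0.4337502   0.65137845
 -0.74476242]
clock 15.05 pos [ 0.5166 -0.0495  0.0905] rot [1.800e+02 3.000e-02 7.124e+01] F [-5.2  0.2 13.2] grip 0.0153 61.5 
SHIFT [ 0.008 -0.005 -0.   ] TWIST -9.845
```

```bash
python3 -m creep '[[0,0,0,0.6,0],[0,0,0,0.6,0],[0,0,-0.012,0.5,0],[0,0,-0.012,0.5,0]]'; python3 -m creep '[[0,0,0,0,0.3],[0,0,0,0,0.5],[0,0,0,0,0.6],[0,0,0,0,0.6],[0,0,0,0,0.6]]'; python3 -m creep '[[0,0,-0.2,0,0.6],[0,0,-0.6,0,0.6],[0,0,-1.2,0,0.6],[0,0,-2.0,0,0.6],[0,0,-2.6,0,0.6]]'
python3 - <<'E'
from h import *
rows(.45,-.05,.25,71)
st=status.observe();ims=[]
for c in("side","wrist"):
    im=grab_frame(c);C=cam(c,st)
    u,v=proj(C,[.5165,-.049,.05])[0].astype(int);a,b=max(0,v-60),max(0,u-60)
    ims.append(cv2.resize(im[a:a+120,b:b+120],(390,390)));print(c,b,a)
    for d in silhouettes(c,"driver")[:1]: print(d["p"],d["extent"]*S)
    print(proj(C,[[.5165,-.049,.012],[.5165,-.049,.114]]).round(1).tolist())
cv2.imwrite("pics/e.png",np.hstack(ims))
E
```

```text
clock: 15.55
position: [0.5168, -0.0494, 0.0906]
tool_rot: [-3.141, -0.0, 1.177]
force: [-1.3, 0.9, -0.7]
grip_width: 0.0152
finger_force: 59.4
clock: 16.18
position: [0.5169, -0.0495, 0.0906]
tool_rot: [3.142, -0.0, 1.176]
force: [-0.0, -1.0, -0.3]
grip_width: 0.0508
finger_force: 0.0
clock: 16.8
position: [0.517, -0.0493, 0.2494]
tool_rot: [3.14, -0.001, 1.177]
force: [-0.4, -0.2, -0.2]
grip_width: 0.0513
finger_force: 0.0
clock 16.8 pos [ 0.517  -0.0493  0.2494] rot [ 1.7991e+02 -4.0000e-02  6.7420e+01] F [-0.4 -0.2 -0.2] grip 0.0513 0.0 
SHIFT [-0.439 -1.026 -0.012] TWIST -0.448
side 258 169
0.9 [307.904 196.8   327.808 255.8  ]
[[319.1, 243.3], [318.8, 204.9]]
wrist 257 111
0.93 [304.384 145.2   329.28  207.92 ]
[[317.5, 165.1], [317.4, 187.6]]
```

View pics/e.png

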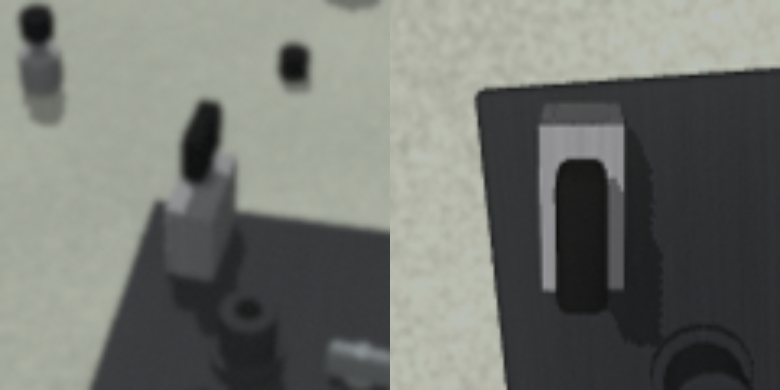

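The driver stands upright on the plate over the screw, with its handle turned to the gripper's final yaw. It has turned about 82° in all, so the screw has turned about 67° after the 15° play.

```bash
python3 -c "
from workcell import bot
print(bot.job_done())"
```

```text
the job is handed in; nothing more can be done
None
```

I seated the driver over the proud screw's wing and down on the plate, then turned the screw clockwise by about 67° (worked out from the driver's turn, not measured directly); the driver was left standing upright over it, the gripper was clear, and the job was handed in at about 17 s.

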